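Nest the wax pots in the carrier and lock it

ROBOT

A 7-joint arm with a two-finger parallel gripper is mounted at the origin on the work surface. World frame = base frame: x ahead of the robot, y to its left, z up, the work surface at z = 0. Lengths are in m, angles in degrees, forces in N, time in s.
With the tool pointing down it reaches from about 0.4 to 0.85 m from the base axis. Payload 4.5 kg.
Tool frame: the origin (TCP) lies midway between the tips of the shut fingers; the grasp point (between the pads) lies 19 mm behind it; z points along the fingers, y is the line along which they close (so a half turn about z gives the same grasp; the last joint's range is limited). The gripper opens to 85 mm and grips with 20 to 120 N. Pads are 22 mm wide; open, the fingers measure 114 mm over their backs; the gripper's body (76 mm by 85 mm) begins 54 mm behind the grasp point. The pads swing forward as they close: fully open they stand 13 mm farther back than shut.
Start: joints at [66.967, 39.483, -11.15, 89.685, 9.013, 51.709, -12.324], TCP at [0.264, -0.567, 0.231] pointing down, gripper open.
Joint ranges: [-172.22, 172.22], [-26.19, 119.32], [-84.43, 86.54], [7.71, 146.69], [-57.33, 237.33], [2.42, 119.75], [-152.13, 152.13]. Speed limits (degrees/s): [147.25, 147.25, 180, 180, 180, 180, 180].

INTERFACE

Orientations are given as a 3x3 rotation matrix whose columns are the frame's x, y, z axes.
In Python, from workcell import sensors, eyes, job gives the robot as it stands. The module is installed in compiled form; this text tells all that it offers.
- The arm moves only by the shell command python3 -m inch 'ROWS'. ROWS is JSON, a list of rows, each an object of numbers: "fingers": the opening, from 0 (shut) to 1 (fully open); "dx", "dy", "dz": the shift along the tool's x, y, z in m; "turn": the turn about the tool's z in degrees. A call has 1 to 10 rows; each row is the pose to reach, as a shift and turn from the pose commanded when the call began, along the tool's axes at that moment; what a row does not reach only later rows make up. A row lasts 1/12 s, in which the tool goes at most 41.7 mm and 7.16 degrees, less where a joint would pass 70% of its speed; a pose out of reach is approached as far as the arm can. A call with a gripper value outside its range is refused whole. The fingers move at their own pace and stop on an object; the grip force is fixed at half the most. Time passes only in rows, so rows that repeat a pose let the fingers close. It gives the time, the measured TCP pose, the force, the opening and the grip force at its end, in the units of the state.
- sensors.get_obs(): the state, without advancing time (a new reading comes with each control period).
- eyes.get_image(name): name is "scene" or "top" or "wrist"; returns the picture (400x640x3 uint8, blue, green, red); there is no depth.
- eyes.camera_info(name): a dict with "camera_matrix" (3x3 intrinsics, pixels), "world_from_camera" (4x4, takes a point from camera to world coordinates); the wrist camera has in their place "mount" (4x4, takes a point from camera to tool coordinates, whose origin is the TCP and whose axes are the flange's). Camera axes: x right, y down, z forward; pixel columns grow to the right and rows downward; lengths in m; the calibration is good to about 2 mm. A picture is of the moment at which its call begins: read the wrist's pose just before it. camera_info takes no time and is no camera call.
- job.sign_off(): hands the job in; it is judged then, once.
The state is a dict: "time_s": time; "joint_positions": joint angles; "joint_vel": joint speeds; "effort": joint torques, N m; "ee_pos": TCP position; "orientation": TCP orientation; "ft_force": force on the tool from outside, world axes, zero at the start; "moment": the same for the moment, N m; "gripper_width": opening from 0.0 (shut) to 1.0 (fully open); "grip_force": force on a finger pad.
Only numpy, scipy, OpenCV 4.12 (cv2) and the standard library are available. Lean on these libraries where they do the work, as an engineer would, in place of code of your own. Each camera call takes 0.05 s, during which the arm holds its last target. There are 200 camera calls.

TASK

Pack up the steel wax pots: lower the medium pot (blue grip) from the sloped draining stand into the large pot in the carrier, then lower the small pot (yellow grip) into the medium one, so that both stand upright on the floor of the pot around them; let each go only when it is down, do not drop it in. Then slide the red transport lock fully home to its end stop. Keep the large pot in its place in the carrier and leave everything else on the bench where it is.

Things in the scene. Friction and masses are not known exactly. Their poses are not given: they have to be found in the camera images.
- large_pot: Large round steel pot without a grip, open top, 66 mm tall, tapering from 100 mm across at the rim to 84 at the bottom, walls 3.5, floor 5 mm thick; flat foot flange 112 mm across, 5 mm thick. About 0.3 kg. Stands upright and loose in the carrier. Origin: centre of its underside; z is its axis, up.
- medium_pot: Steel pot, open top, 64 mm tall, 82 mm across the rim tapering to 68, walls 3.5, floor 4 mm, about 0.18 kg; one upright blue grip on the rim at its +x side. At first it leans 35 degrees on the stand, mouth towards the stand's low side, grip uphill. Origin: centre of underside; z its axis, to the mouth. In the large pot: about 4 mm play each way, rim 3 mm above the large one's.
- medium_pot_grip (a point): Point in the middle of the blue grip, 30 mm above the rim (39 mm from the pot's axis along its x, 94 mm above its underside). Axes as the pot's. The grip is 18 mm wide (along the pot's y) by 12 mm thick (along x) and stands 48 mm above the rim, parallel to the pot's axis.
- small_pot: Steel pot, open top, 62 mm tall, 64 mm across the rim tapering to 52, walls 3.5, floor 4 mm, about 0.12 kg; one upright yellow grip on the rim at its +x side. Stands upright on the table. Origin: centre of underside; z its axis, up. In the medium pot: about 4 mm play each way, rim 2 mm above the medium one's; turn it so that its grip lies across from the blue one, or they collide.
- small_pot_grip (a point): Point in the middle of the yellow grip, 30 mm above the rim (30 mm from the pot's axis along its x, 92 mm above its underside). Axes as the pot's. The grip is 18 mm wide (along the pot's y) by 12 mm thick (along x) and stands 48 mm above the rim, parallel to the pot's axis.
- stand: White sloped draining stand, fixed to the table, 130 mm (x) by 94 mm (y). Its board rises towards its +x at 35 degrees, has a blue lip 10 mm high at the low end and 8 mm side fences, top edge about 75 mm above the table. Origin: centre of its foot, on the table; z up. It stands to the robot's left or right.
- carrier_seat (a point): Centre of the pocket in the white carrier plate (130 by 235 mm, 10 mm thick, fixed to the table), on the plate's upper face, 10 mm above the table: the large pot stands here between low grey stops. z up; the carrier's +y points from the pocket to the lock.
- lock (a joint): Transport lock of the carrier, a red grip on a black slide. Value in m: 0 is fully open, 0.045 is the end stop, with the slide's metal tongue over the large pot's foot flange. Grows as the grip moves along the carrier's -y, towards the pot. It has about 1.5 N of friction and stays where it is left.
- lock_grip (a point): Point on the vertical middle line of the red lock grip, 48 mm above the table, 14 mm below the grip's top and 26 mm above the black slide. Axes as the carrier's. The grip is 20 mm along x and 16 mm along y. Its centre is 144 mm from the pocket's centre when fully open, 99 mm when fully home.
- amber_bottle: Amber glass bottle, 60 mm across, 130 mm tall. Bystander, loose on the table; leave it. Origin: centre of its underside.
- white_jar: White plastic jar with blue cap, 66 mm across, 70 mm tall. Bystander, loose on the table; leave it. Origin: centre of its underside.
- cassette_tray: White divided cassette tray, 100 by 70 by 25 mm. Bystander, loose on the table; leave it. Origin: centre of its underside.
- brush: Small brush lying down, 160 mm long. Bystander, loose on the table; leave it. Origin: on its length, on the underside.
- cassette_a: Orange tissue cassette, 40 by 28 by 7 mm. Bystander, loose on the table; leave it. Origin: centre of its underside.
- cassette_b: Green tissue cassette, 40 by 28 by 7 mm. Bystander, loose on the table; leave it. Origin: centre of its underside.
- slide_box: Blue slide box, 90 by 70 by 35 mm. Bystander, loose on the table; leave it. Origin: centre of its underside.

How it is judged:
By the outcome, as a careful person would: the job done as asked, in the order asked, and still so for the second after the job is handed in, with the robot touching nothing.
It also fails if it takes over 72 s, if anything falls off the work surface, if the arm or the gripper's body presses on something with over 40 N, if the wrist force passes 120 N, or if a joint passes its speed limit or range.

## Working session

There is one attempt and no reset: what is moved stays moved. The work goes in short steps, Python scripts to look and compute and a shell command to move; the robot and the scene stay as the last step left them, time stands still between calls to the robot, and variables do not carry over. Pictures are saved under pics/ and viewed, at most 10 in all, crops included, and the job is handed in when it is done.

```bash
mkdir -p pics; cat > h.py <<'E'
import numpy as np, cv2
from workcell import sensors, eyes, job
def cam(n):
    i=eyes.camera_info(n); K=np.array(i["camera_matrix"])
    if n=="wrist":
        o=sensors.get_obs(); T=np.eye(4); T[:3,:3]=o["orientation"]; T[:3,3]=o["ee_pos"]; T=T@np.array(i["mount"])
    else: T=np.array(i["world_from_camera"])
    return K,T
def ray(K,T,p):
    d=T[:3,:3]@np.linalg.solve(K,[p[0],p[1],1]); return T[:3,3],d/np.linalg.norm(d)
def onz(K,T,p,z):
    o,d=ray(K,T,p); return o+d*(z-o[2])/d[2]
def tri(C1,p1,C2,p2):
    a,u=ray(*C1,p1); b,v=ray(*C2,p2)
    s=np.linalg.lstsq(np.c_[u,-v],b-a,rcond=None)[0]
    P,Q=a+s[0]*u,b+s[1]*v; return (P+Q)/2,np.linalg.norm(P-Q)
def proj(K,T,P):
    q=K@(T[:3,:3].T@(np.array(P)-T[:3,3])); return q[:2]/q[2]
E
python3 - <<'E'
from h import *
np.set_printoptions(precision=3,suppress=True)
for n in ("scene","top"):
    im=eyes.get_image(n); cv2.imwrite(f"pics/{n}0.png",im); K,T=cam(n); print(n,K,T)
o=sensors.get_obs(); print(o); print(eyes.camera_info("wrist"))
E
```

```text
scene [[455.778   0.    318.674]
 [  0.    455.778 196.512]
 [  0.      0.      1.   ]] [[ 0.362  0.74  -0.567  1.309]
 [ 0.932 -0.283  0.225 -0.268]
 [ 0.006 -0.61  -0.792  1.079]
 [ 0.     0.     0.     1.   ]]
top [[467.747   0.    316.341]
 [  0.    467.747 199.344]
 [  0.      0.      1.   ]] [[-0.021 -0.993  0.115  0.478]
 [-1.     0.021  0.002  0.001]
 [-0.004 -0.115 -0.993  1.269]
 [ 0.     0.     0.     1.   ]]
{'time_s': 0.1, 'joint_positions': array([ 66.968,  39.528, -11.144,  89.74 ,   9.013,  51.71 , -12.325]), 'joint_vel': array([ 0.104, -0.147,  0.018, -0.072, -0.03 ,  0.06 , -0.045]), 'effort': array([ -0.003, -54.06 ,  -1.271, -15.898,   0.01 ,   0.004,  -0.   ]), 'ee_pos': array([ 0.264, -0.566,  0.231]), 'orientation': array([[ 0.907,  0.422, -0.001],
       [ 0.422, -0.907,  0.001],
       [-0.   , -0.002, -1.   ]]), 'ft_force': array([ 0.583, -0.305,  0.78 ]), 'moment': array([-0.018,  0.008, -0.021]), 'grip_force': 0.0, 'gripper_width': 1.0024467556347634}
{'camera_matrix': array([[289.823,   0.   , 318.179],
       [  0.   , 289.823, 200.651],
       [  0.   ,   0.   ,   1.   ]]), 'mount': array([[-0.   , -0.95 , -0.311,  0.079],
       [ 1.   , -0.   ,  0.001, -0.001],
       [-0.001, -0.311,  0.95 , -0.144],
       [ 0.   ,  0.   ,  0.   ,  1.   ]])}
```

View pics/scene0.png

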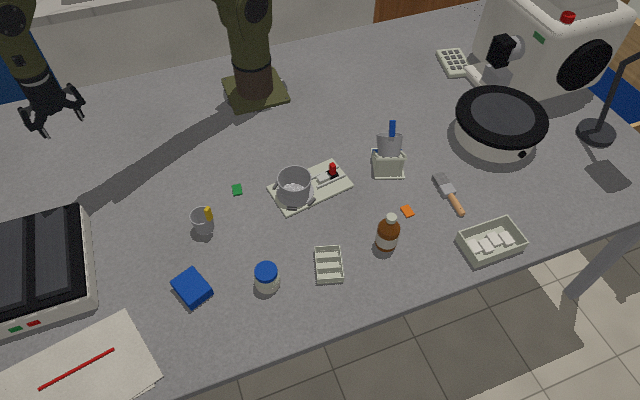

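View pics/top0.png

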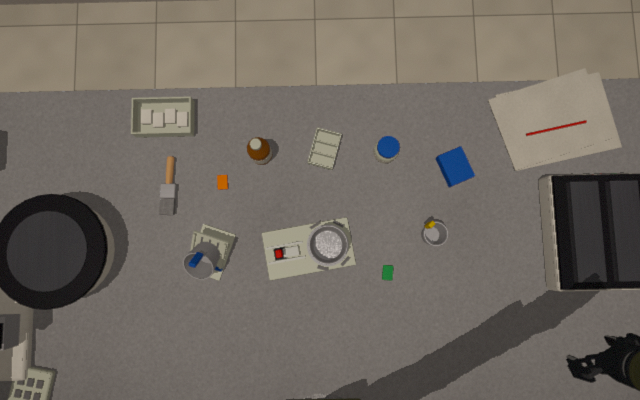

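The scene shows the carrier at about (310,188) with its red lock at (332,170), the small pot at (203,220) and the medium pot on the stand at (390,145). In the top view the carrier is at (308,250), the small pot at (434,232) and the stand at (208,252), on the robot's left.

```bash
cat > m.py <<'E'
from h import *
np.set_printoptions(precision=3,suppress=True)
def blobs(im,lo,hi,box,amin=15):
    x0,y0,x1,y1=box; m=cv2.inRange(cv2.cvtColor(im,cv2.COLOR_BGR2HSV)[y0:y1,x0:x1],lo,hi)
    n,l,s,c=cv2.connectedComponentsWithStats(m)
    return [(c[i]+[x0,y0],s[i]) for i in range(1,n) if s[i][4]>=amin]
E
python3 - <<'E'
from m import *
I={n:cv2.imread(f"pics/{n}0.png") for n in("scene","top")}
R={"yellow":((20,120,80),(35,255,255),{"scene":(180,190,230,250),"top":(410,205,460,255)}),
"blue":((100,120,40),(125,255,255),{"scene":(365,110,415,190),"top":(170,215,245,290)}),
"red":((0,150,60),(8,255,255),{"scene":(310,150,350,190),"top":(255,230,310,275)})}
for k,(lo,hi,b) in R.items():
    for n in I: print(k,n,[(c,s) for c,s in blobs(I[n],lo,hi,b[n],4)])
def crop(n,b): x0,y0,x1,y1=b; return cv2.resize(I[n][y0:y1,x0:x1],(400,300),interpolation=cv2.INTER_CUBIC)
g=np.vstack([np.hstack([crop("scene",(350,110,430,185-15)),crop("top",(170,220,250,280))]),np.hstack([crop("top",(255,205,365,288)),crop("top",(400,205,460,250))])])
cv2.imwrite("pics/c1.png",g)
E
```

```text
yellow scene [(array([207.957, 213.258]), array([24, 16,  9, 15, 93], dtype=int32))]
yellow top [(array([429.393, 224.268]), array([14, 16, 11,  8, 56], dtype=int32))]
blue scene [(array([391.813, 128.132]), array([24, 10,  7, 17, 91], dtype=int32)), (array([376.2, 150.4]), array([10, 40,  3,  2,  5], dtype=int32))]
blue top [(array([195.256, 259.385]), array([ 19,  37,  14,  16, 117], dtype=int32)), (array([217.625, 268.688]), array([45, 52,  7,  4, 16], dtype=int32))]
red scene [(array([332.115, 168.459]), array([19, 12,  7, 14, 61], dtype=int32))]
red top [(array([278.316, 253.263]), array([20, 19,  8,  9, 57], dtype=int32))]
```

View pics/c1.png

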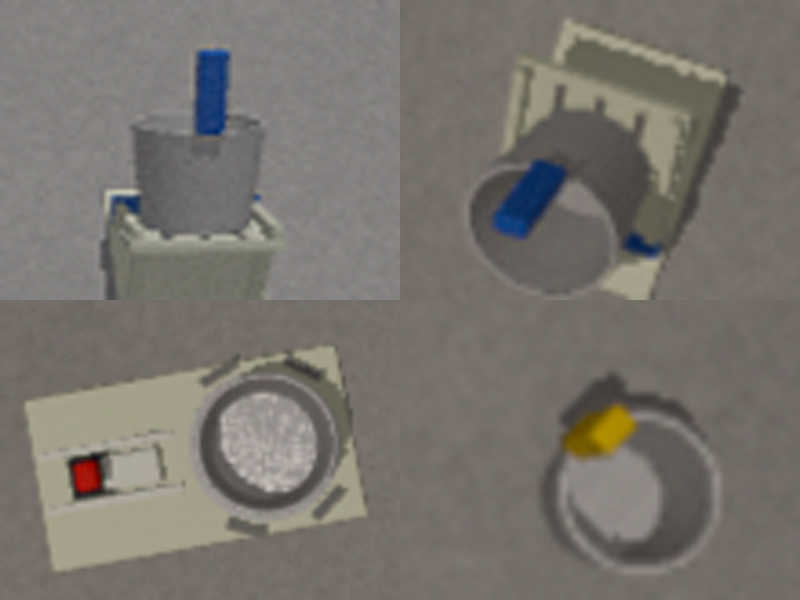

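The crop shows the blue grip pointing down and left over the board, whose high edge runs (194,232)-(228,244) in the top picture. The large pot's rim is centred near (328.4,244.6), the small pot's rim near (436,233.5), and the lock is open on the carrier's left, at (278,253).

```bash
python3 - <<'E'
from m import *
S,T=cam("scene"),cam("top")
for k,a,b in (("yellow",(208,213.3),(429.4,224.3)),("blue",(391.8,128.1),(195.3,259.4)),("red",(332.1,168.5),(278.3,253.3))):
    print(k,*tri(S,a,T,b))
a,b=onz(*T,(194,232),.075),onz(*T,(228,244),.075); print("stand edge",a,b,np.linalg.norm(a-b),"yaw of edge normal",np.degrees(np.arctan2(a[1]-b[1],a[0]-b[0]))-90)
a,b=onz(*T,(203,225),0),onz(*T,(235,235),0);print("foot",a,b,np.linalg.norm(a-b),np.degrees(np.arctan2(a[1]-b[1],a[0]-b[0]))-90)
L=onz(*T,(328.4,244.6),.076);print("large",L, "small rim",onz(*T,(436,233.5),.062))
# carrier corners
P=[onz(*T,(255+x*.275,205+y*83/300),.01) for x,y in((25,103),(332,46),(367,214),(55,270))]
for i in range(4): d=P[i]-P[i-1]; print("carr",P[i],np.linalg.norm(d),np.degrees(np.arctan2(d[1],d[0])))
E
```

```text
yellow [ 0.545 -0.282  0.086] 0.00140140985093273
blue [0.47  0.298 0.132] 0.0023064169291516696
red [0.48  0.105 0.04 ] 0.0024722608184985263
stand edge [0.539 0.317 0.075] [0.507 0.231 0.075] 0.09269760404031115 yaw of edge normal -20.42766727428335
foot [0.561 0.313 0.   ] [0.533 0.226 0.   ] 0.09168044663439599 -18.426313033448395
large [ 0.5   -0.025  0.076] small rim [ 0.523 -0.303  0.062]
carr [0.535 0.152 0.01 ] 0.12488330265837515 9.67568941651487
carr [ 0.572 -0.076  0.01 ] 0.23121124478553726 -80.63872953088992
carr [ 0.447 -0.098  0.01 ] 0.1266628634923808 -169.9442975268996
carr [0.411 0.131 0.01 ] 0.23206783140877005 98.92373882062522
```

```bash
R='{"dx":0.35,"dy":-0.167,"dz":-0.06,"turn":44,"fingers":1}'; python3 -m inch '[{"dx":0.35,"dy":-0.167,"dz":-0.06,"turn":44,"fingers":1},{"dx":0.35,"dy":-0.167,"dz":-0.06,"turn":44,"fingers":1},{"dx":0.35,"dy":-0.167,"dz":-0.06,"turn":44,"fingers":1},{"dx":0.35,"dy":-0.167,"dz":-0.06,"turn":44,"fingers":1},{"dx":0.35,"dy":-0.167,"dz":-0.06,"turn":44,"fingers":1},{"dx":0.35,"dy":-0.167,"dz":-0.06,"turn":44,"fingers":1},{"dx":0.35,"dy":-0.167,"dz":-0.06,"turn":44,"fingers":1},{"dx":0.35,"dy":-0.167,"dz":-0.06,"turn":44,"fingers":1},{"dx":0.35,"dy":-0.167,"dz":-0.06,"turn":44,"fingers":1},{"dx":0.35,"dy":-0.167,"dz":-0.06,"turn":44,"fingers":1}]'; python3 -c "
from m import *
im=eyes.get_image('wrist');cv2.imwrite('pics/w1.png',im);o=sensors.get_obs();print(o['ee_pos'],o['orientation'],o['joint_positions'])"
```

```text
time_s: 0.93
ee_pos: [0.5153, -0.2605, 0.2917]
orientation: [[0.948, -0.318, 0.003], [-0.318, -0.948, 0.004], [0.002, -0.005, -1.0]]
ft_force: [0.9, 0.6, -0.1]
gripper_width: 1.008
grip_force: 0.0
[ 0.517 -0.259  0.292] [[ 0.949 -0.315  0.005]
 [-0.315 -0.949  0.005]
 [ 0.003 -0.006 -1.   ]] [ 20.557  31.681   2.828  94.175  -2.275  54.056 -84.055]
```

```bash
python3 -m inch '[{"dx":-0.16,"dy":-0.37,"turn":-70},{"dx":-0.16,"dy":-0.37,"turn":-70},{"dx":-0.16,"dy":-0.37,"turn":-70},{"dx":-0.16,"dy":-0.37,"turn":-70},{"dx":-0.16,"dy":-0.37,"turn":-70},{"dx":-0.16,"dy":-0.37,"turn":-70},{"dx":-0.16,"dy":-0.37,"turn":-70},{"dx":-0.16,"dy":-0.37,"turn":-70},{"dx":-0.16,"dy":-0.37,"turn":-70},{"dx":-0.16,"dy":-0.37,"turn":-70}]' | head -3;  python3 -m inch '[{"turn":-70},{"turn":-70},{"turn":-70},{"turn":-70},{"turn":-70},{"turn":-70},{"turn":-70},{"turn":-70},{"turn":-70},{"turn":-70}]' | head -3
python3 - <<'E'
from m import *
o=sensors.get_obs();R=np.array(o['orientation']);print(o['ee_pos'],np.degrees(np.arctan2(R[1,0],R[0,0])),R.T@(np.array([.47,.298,.29])-o['ee_pos']),o['joint_positions'])
E
```

```text
[ 0.517 -0.259  0.292] -18.35143933132847 [-0.22  -0.514  0.004] [ 20.557  31.681   2.828  94.175  -2.275  54.056 -84.055]schema error: expected keys fingers, dx, dy, dz, turn
schema error: expected keys fingers, dx, dy, dz, turn
```

```bash
python3 -m inch '[{"fingers":1,"dx":-0.16,"dy":-0.37,"dz":0,"turn":-70},{"fingers":1,"dx":-0.16,"dy":-0.37,"dz":0,"turn":-70},{"fingers":1,"dx":-0.16,"dy":-0.37,"dz":0,"turn":-70},{"fingers":1,"dx":-0.16,"dy":-0.37,"dz":0,"turn":-70},{"fingers":1,"dx":-0.16,"dy":-0.37,"dz":0,"turn":-70},{"fingers":1,"dx":-0.16,"dy":-0.37,"dz":0,"turn":-70},{"fingers":1,"dx":-0.16,"dy":-0.37,"dz":0,"turn":-70},{"fingers":1,"dx":-0.16,"dy":-0.37,"dz":0,"turn":-70},{"fingers":1,"dx":-0.16,"dy":-0.37,"dz":0,"turn":-70},{"fingers":1,"dx":-0.16,"dy":-0.37,"dz":0,"turn":-70}]' | head -3;  python3 -m inch '[{"fingers":1,"dx":0,"dy":0,"dz":0,"turn":-70},{"fingers":1,"dx":0,"dy":0,"dz":0,"turn":-70},{"fingers":1,"dx":0,"dy":0,"dz":0,"turn":-70},{"fingers":1,"dx":0,"dy":0,"dz":0,"turn":-70},{"fingers":1,"dx":0,"dy":0,"dz":0,"turn":-70},{"fingers":1,"dx":0,"dy":0,"dz":0,"turn":-70},{"fingers":1,"dx":0,"dy":0,"dz":0,"turn":-70},{"fingers":1,"dx":0,"dy":0,"dz":0,"turn":-70},{"fingers":1,"dx":0,"dy":0,"dz":0,"turn":-70},{"fingers":1,"dx":0,"dy":0,"dz":0,"turn":-70}]' | head -3
python3 - <<'E'
from m import *
o=sensors.get_obs();R=np.array(o['orientation']);print(o['ee_pos'],np.degrees(np.arctan2(R[1,0],R[0,0])),R.T@(np.array([.47,.298,.29])-o['ee_pos']),o['joint_positions'])
E
```

```text
time_s: 1.82
ee_pos: [0.4789, 0.1387, 0.2913]
orientation: [[0.622, 0.783, -0.0], [0.783, -0.622, 0.002], [0.001, -0.001, -1.0]]
time_s: 2.65
ee_pos: [0.4798, 0.1337, 0.2909]
orientation: [[-0.519, 0.855, -0.001], [0.855, 0.519, -0.001], [-0.0, -0.001, -1.0]]
[0.48  0.134 0.291] 121.27337543388414 [0.146 0.077 0.001] [  3.42   28.78  -37.64  105.725  21.656  52.868 -12.861]
```

```bash
python3 -m inch '[{"fingers":1,"dx":0.146,"dy":0.077,"dz":0.0,"turn":-39.3},{"fingers":1,"dx":0.146,"dy":0.077,"dz":0.0,"turn":-39.3},{"fingers":1,"dx":0.146,"dy":0.077,"dz":0.0,"turn":-39.3},{"fingers":1,"dx":0.146,"dy":0.077,"dz":0.0,"turn":-39.3},{"fingers":1,"dx":0.146,"dy":0.077,"dz":0.0,"turn":-39.3},{"fingers":1,"dx":0.146,"dy":0.077,"dz":0.0,"turn":-39.3},{"fingers":1,"dx":0.146,"dy":0.077,"dz":0.0,"turn":-39.3},{"fingers":1,"dx":0.146,"dy":0.077,"dz":0.0,"turn":-39.3}]' | head -3
python3 - <<'E'
from m import *
o=sensors.get_obs();im=eyes.get_image('wrist');cv2.imwrite('pics/w2.png',im);W=cam('wrist');R=np.array(o['orientation'])
print(o['ee_pos'],np.degrees(np.arctan2(R[1,0],R[0,0])),o['joint_positions'])
print(blobs(im,(100,120,40),(125,255,255),(0,0,640,400),30))
print(proj(*W,(.47,.298,.132)))
E
```

```text
time_s: 3.32
ee_pos: [0.471, 0.2984, 0.2907]
orientation: [[-0.94, 0.34, -0.001], [0.34, 0.94, -0.001], [0.0, -0.001, -1.0]]
[0.471 0.298 0.291] 160.11225976422614 [ -9.958  36.003 -46.853  96.     29.336  61.11    4.128]
[(array([316.886, 183.707]), array([309, 172,  17,  25, 368], dtype=int32)), (array([ 22.771, 384.511]), array([  0, 365,  47,  35, 930], dtype=int32))]
[318.227 183.706]
```

View pics/w2.png

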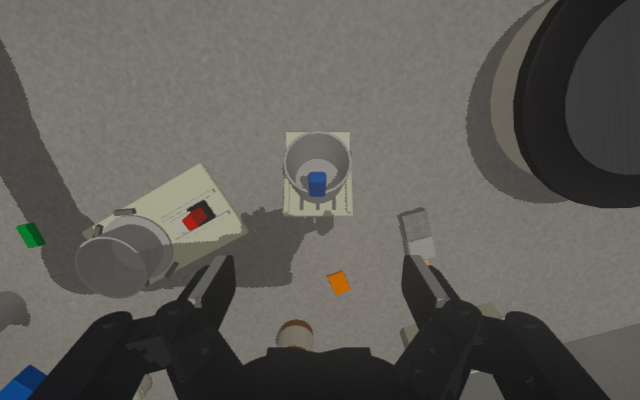

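The wrist view shows the blue grip at (317,184), exactly where the triangulated point should project (318,184), and the stand lies square to the tool. I go down and close.

```bash
python3 -m inch '[{"fingers":1,"dx":0.003,"dy":0,"dz":0.04,"turn":0},{"fingers":1,"dx":0.003,"dy":0,"dz":0.08,"turn":0},{"fingers":1,"dx":0.003,"dy":0,"dz":0.12,"turn":0},{"fingers":1,"dx":0.003,"dy":0,"dz":0.15,"turn":0},{"fingers":1,"dx":0.003,"dy":0,"dz":0.17,"turn":0},{"fingers":1,"dx":0.003,"dy":0,"dz":0.17,"turn":0}]';python3 -m inch '[{"fingers":0,"dx":0,"dy":0,"dz":0,"turn":0},{"fingers":0,"dx":0,"dy":0,"dz":0,"turn":0},{"fingers":0,"dx":0,"dy":0,"dz":0,"turn":0},{"fingers":0,"dx":0,"dy":0,"dz":0,"turn":0},{"fingers":0,"dx":0,"dy":0,"dz":0,"turn":0},{"fingers":0,"dx":0,"dy":0,"dz":0,"turn":0},{"fingers":0,"dx":0,"dy":0,"dz":0,"turn":0},{"fingers":0,"dx":0,"dy":0,"dz":0,"turn":0}]'
```

```text
time_s: 3.87
ee_pos: [0.4665, 0.2971, 0.1174]
orientation: [[-0.941, 0.34, -0.006], [0.34, 0.941, -0.006], [0.003, -0.008, -1.0]]
ft_force: [0.2, -0.3, 0.8]
gripper_width: 1.003
grip_force: 0.0
time_s: 4.53
ee_pos: [0.4686, 0.3005, 0.1221]
orientation: [[-0.941, 0.338, 0.001], [0.338, 0.941, 0.0], [-0.001, 0.001, -1.0]]
ft_force: [0.6, -1.8, 5.9]
gripper_width: 0.203
grip_force: 61.2
```

Gripped (17 mm wide). I lift clear of the lip, then use the stand's fixed top edge under the pot's bottom to pivot it upright between the pads.

```bash
python3 -m inch '[{"fingers":0,"dx":0,"dy":0,"dz":-0.02,"turn":0},{"fingers":0,"dx":0,"dy":0,"dz":-0.04,"turn":0},{"fingers":0,"dx":0,"dy":0,"dz":-0.055,"turn":0},{"fingers":0,"dx":-0.02,"dy":0,"dz":-0.055,"turn":0},{"fingers":0,"dx":-0.04,"dy":0,"dz":-0.055,"turn":0},{"fingers":0,"dx":-0.058,"dy":0,"dz":-0.055,"turn":0},{"fingers":0,"dx":-0.058,"dy":0,"dz":-0.055,"turn":0}]'
python3 -c "
from m import *
I=[eyes.get_image(n) for n in('scene','wrist','top')]
for n,i in zip('swt',I): cv2.imwrite(f'pics/{n}3.png',i)
a=cv2.resize(I[0][80:190,340:450],(400,400),interpolation=2);b=cv2.resize(I[1][120:320,220:420],(400,400),interpolation=2)
cv2.imwrite('pics/c3.png',np.hstack([a,b]))"
```

```text
time_s: 5.12
ee_pos: [0.5268, 0.2775, 0.1755]
orientation: [[-0.939, 0.344, 0.002], [0.344, 0.939, -0.002], [-0.003, -0.001, -1.0]]
ft_force: [-0.7, 0.4, -2.5]
gripper_width: 0.198
grip_force: 60.3
```

View pics/c3.png

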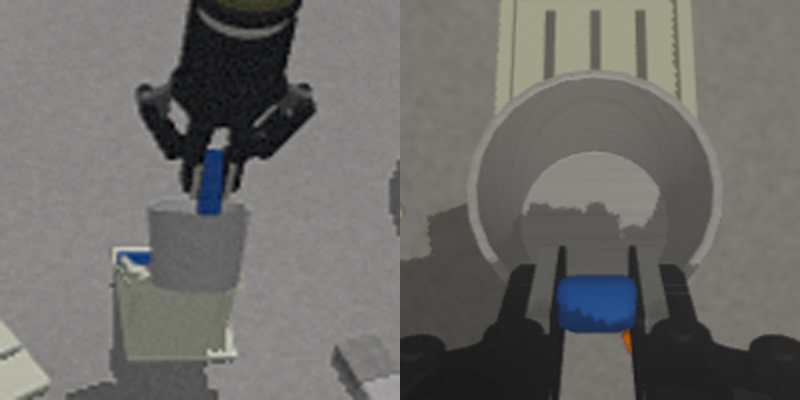

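The pot hangs from the grip above the stand's top edge, still tilted. Its rim's far edge is at wrist pixel (317,156) and its floor's far edge at (317,195).

```bash
cat > tilt.py <<'E'
from m import *
i=eyes.camera_info("wrist");K=np.array(i["camera_matrix"]);M=np.array(i["mount"])
def pix(px,pz,th,h=0,gx=.039,gz=.094,py=0):
    t=np.radians(th);a,b=px-gx,pz-gz
    return proj(K,M,[-(a*np.cos(t)-b*np.sin(t)),py,-.019-h-(a*np.sin(t)+b*np.cos(t))])
if __name__=="__main__":
    for th in (40,35,30,25,20,15,10,5,0,-5): print(th,pix(-.041,.064,th),pix(-.0305,.004,th))
E
python3 tilt.py
```

```text
40 [318.748 164.484] [318.687 208.726]
35 [318.757 156.323] [318.692 197.893]
30 [318.767 148.35 ] [318.698 187.103]
25 [318.778 140.598] [318.705 176.336]
20 [318.79  133.113] [318.713 165.573]
15 [318.804 125.948] [318.721 154.798]
10 [318.818 119.176] [318.73  143.998]
5 [318.834 112.883] [318.741 133.161]
0 [318.851 107.178] [318.752 122.28 ]
-5 [318.87  102.195] [318.765 111.353]
```

Both pixels match a 35° tilt, so the pivot model holds. Next is the diagonal push over the edge.

```bash
python3 -m inch '[{"fingers":0,"dx":0,"dy":0,"dz":0.01,"turn":0},{"fingers":0,"dx":-0.008,"dy":0,"dz":0.015,"turn":0},{"fingers":0,"dx":-0.016,"dy":0,"dz":0.02,"turn":0},{"fingers":0,"dx":-0.024,"dy":0,"dz":0.024,"turn":0},{"fingers":0,"dx":-0.031,"dy":0,"dz":0.028,"turn":0},{"fingers":0,"dx":-0.031,"dy":0,"dz":0.028,"turn":0}]'
cat > look.py <<'E'
import sys
from tilt import *
im=eyes.get_image('wrist');cv2.imwrite(f'pics/{sys.argv[1]}.png',im)
g=cv2.cvtColor(im,cv2.COLOR_BGR2GRAY)
print(sensors.get_obs()['ft_force'],[int(v) for v in g[90:212:2,317]])
E
python3 look.py w4
```

```text
time_s: 5.77
ee_pos: [0.5574, 0.2708, 0.1534]
orientation: [[-0.94, 0.34, 0.011], [0.34, 0.94, 0.002], [-0.01, 0.006, -1.0]]
ft_force: [3.7, -5.9, 30.3]
gripper_width: 0.197
grip_force: 73.4
[ 3.487 -5.095 28.482] [160, 159, 159, 159, 160, 159, 159, 159, 159, 159, 159, 159, 159, 159, 159, 160, 159, 150, 150, 157, 100, 94, 93, 93, 94, 96, 95, 95, 96, 94, 94, 95, 93, 157, 161, 164, 160, 162, 161, 163, 162, 162, 165, 164, 165, 163, 162, 165, 165, 162, 158, 164, 162, 162, 165, 163, 158, 163, 164, 161, 163]
```

Tilt is now about 15° and the pot is turning as intended. A little more.

```bash
python3 -m inch '[{"fingers":0,"dx":-0.003,"dy":0,"dz":0.002,"turn":0},{"fingers":0,"dx":-0.006,"dy":0,"dz":0.004,"turn":0},{"fingers":0,"dx":-0.009,"dy":0,"dz":0.005,"turn":0},{"fingers":0,"dx":-0.009,"dy":0,"dz":0.005,"turn":0}]'
python3 look.py w5
```

```text
time_s: 6.15
ee_pos: [0.5666, 0.2676, 0.149]
orientation: [[-0.94, 0.34, 0.013], [0.34, 0.94, 0.002], [-0.012, 0.006, -1.0]]
ft_force: [4.6, -6.2, 29.8]
gripper_width: 0.203
grip_force: 73.7
[ 4.265 -6.684 31.13 ] [159, 158, 158, 159, 158, 159, 160, 158, 159, 159, 159, 159, 159, 159, 147, 156, 136, 89, 89, 87, 89, 89, 89, 90, 88, 89, 88, 147, 160, 164, 161, 164, 160, 162, 162, 160, 162, 164, 162, 162, 161, 160, 163, 161, 159, 155, 160, 159, 159, 161, 158, 154, 157, 160, 157, 158, 158, 158, 157, 159, 159]
```

```bash
python3 -m inch '[{"fingers":0,"dx":-0.003,"dy":0,"dz":0.002,"turn":0},{"fingers":0,"dx":-0.006,"dy":0,"dz":0.004,"turn":0},{"fingers":0,"dx":-0.006,"dy":0,"dz":0.004,"turn":0},{"fingers":0,"dx":-0.006,"dy":0,"dz":-0.02,"turn":0},{"fingers":0,"dx":-0.006,"dy":0,"dz":-0.05,"turn":0},{"fingers":0,"dx":-0.006,"dy":0,"dz":-0.08,"turn":0},{"fingers":0,"dx":-0.006,"dy":0,"dz":-0.08,"turn":0}]'
python3 look.py w6; python3 -c "
from m import *
o=sensors.get_obs();R=np.array(o['orientation']);print(R.T@(np.array([.5385,-.0187,.23])-o['ee_pos']),np.degrees(np.arctan2(R[1,0],R[0,0])),o['joint_positions'])"
```

```text
time_s: 6.78
ee_pos: [0.568, 0.2683, 0.2287]
orientation: [[-0.942, 0.337, 0.008], [0.337, 0.942, 0.006], [-0.005, 0.008, -1.0]]
ft_force: [0.4, 1.4, -1.7]
gripper_width: 0.199
grip_force: 69.0
[-0.008  0.165 -2.734] [160, 160, 160, 160, 160, 160, 160, 160, 160, 160, 160, 142, 155, 151, 117, 87, 85, 85, 87, 87, 87, 86, 87, 97, 101, 157, 159, 159, 157, 157, 158, 157, 157, 160, 159, 159, 157, 156, 156, 158, 154, 151, 152, 154, 154, 154, 154, 153, 149, 153, 155, 149, 153, 152, 152, 152, 155, 153, 149, 147, 152]
[-0.069 -0.279 -0.005] 160.32581691888936 [ -6.53   45.051 -43.753  89.086  34.575  59.692  10.739]
```

Tilt is about 7°, which the floor of the large pot will take out. I carry it over and refine the large pot's centre on the way.

```bash
python3 -m inch '[{"fingers":0,"dx":-0.069,"dy":-0.279,"dz":0,"turn":-29.5},{"fingers":0,"dx":-0.069,"dy":-0.279,"dz":0,"turn":-29.5},{"fingers":0,"dx":-0.069,"dy":-0.279,"dz":0,"turn":-29.5},{"fingers":0,"dx":-0.069,"dy":-0.279,"dz":0,"turn":-29.5},{"fingers":0,"dx":-0.069,"dy":-0.279,"dz":0,"turn":-29.5},{"fingers":0,"dx":-0.069,"dy":-0.279,"dz":0,"turn":-29.5},{"fingers":0,"dx":-0.069,"dy":-0.279,"dz":0,"turn":-29.5},{"fingers":0,"dx":-0.069,"dy":-0.279,"dz":0,"turn":-29.5},{"fingers":0,"dx":-0.069,"dy":-0.279,"dz":0,"turn":-29.5},{"fingers":0,"dx":-0.069,"dy":-0.279,"dz":0,"turn":-29.5}]'
python3 - <<'E'
from m import *
T=cam("top");im=cv2.imread("pics/top0.png")
for (x0,y0,x1,y1),z,r in (((300,210,360,280),.076,.05),((415,210,460,255),.062,.032)):
    g=cv2.resize(cv2.cvtColor(im[y0:y1,x0:x1],cv2.COLOR_BGR2GRAY),None,fx=6,fy=6,interpolation=2)
    R=r/1.2*467.7*6*1.03
    c=cv2.HoughCircles(g,cv2.HOUGH_GRADIENT,1,2,param1=80,param2=20,minRadius=int(R*.9),maxRadius=int(R*1.08))
    for q in c[0][:4]: print(q, onz(*T,(x0+(q[0]+.5)/6-.5,y0+(q[1]+.5)/6-.5),z))
o=sensors.get_obs();W=cam('wrist');w=eyes.get_image('wrist');t=eyes.get_image('scene')
cv2.imwrite('pics/w7.png',w)
cv2.imwrite('pics/c7.png',np.hstack([w[60:360,120:520],cv2.resize(t[120:240,230:390],(400,300),interpolation=2)]))
E
```

```text
time_s: 7.67
ee_pos: [0.5361, -0.0203, 0.2222]
orientation: [[-0.985, -0.17, -0.002], [-0.17, 0.985, 0.001], [0.002, 0.001, -1.0]]
ft_force: [0.4, 1.4, -1.9]
gripper_width: 0.203
grip_force: 69.1
[171.5 202.5 114.4] [ 0.503 -0.024  0.076]
[168.5 205.5 111.1] [ 0.502 -0.023  0.076]
[180.5 209.5 120.3] [ 0.5   -0.028  0.076]
[177.5 205.5 117.1] [ 0.502 -0.027  0.076]Traceback (most recent call last):
  File "<stdin>", line 7, in <module>
TypeError: 'NoneType' object is not subscriptable
```

```bash
python3 - <<'E'
from m import *
w=eyes.get_image('wrist');t=eyes.get_image('scene')
cv2.imwrite('pics/w7.png',w)
cv2.imwrite('pics/c7.png',np.hstack([w[60:360,120:520],cv2.resize(t[120:240,230:390],(400,300),interpolation=2)]))
E
```

```text
(no output)
```

View pics/c7.png

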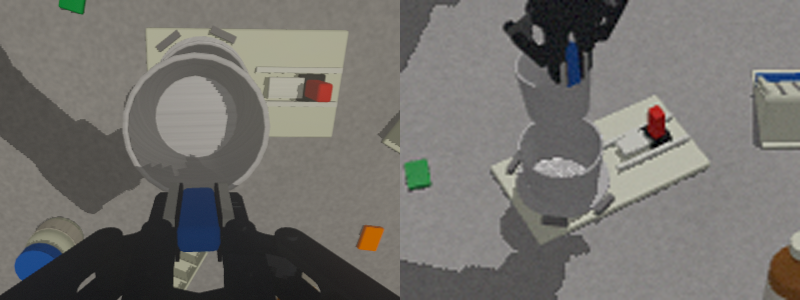

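The medium pot hangs nearly upright above the large one (wrist crop: its floor at (190,115), the large rim just behind at (205,45)). I lower it, stopping short of the floor.

```bash
python3 -m inch '[{"fingers":0,"dx":0.006,"dy":0.001,"dz":0.03,"turn":0},{"fingers":0,"dx":0.006,"dy":0.001,"dz":0.055,"turn":0},{"fingers":0,"dx":0.006,"dy":0.001,"dz":0.07,"turn":0},{"fingers":0,"dx":0.006,"dy":0.001,"dz":0.085,"turn":0},{"fingers":0,"dx":0.006,"dy":0.001,"dz":0.1,"turn":0},{"fingers":0,"dx":0.006,"dy":0.001,"dz":0.114,"turn":0},{"fingers":0,"dx":0.006,"dy":0.001,"dz":0.114,"turn":0}]';python3 look.py w8
```

```text
time_s: 8.35
ee_pos: [0.5292, -0.0193, 0.107]
orientation: [[-0.985, -0.173, -0.004], [-0.173, 0.985, 0.0], [0.004, 0.001, -1.0]]
ft_force: [0.4, -0.2, -1.6]
gripper_width: 0.199
grip_force: 69.0
[-0.378  0.81  -1.808] [155, 162, 162, 162, 162, 155, 152, 152, 149, 148, 152, 135, 150, 150, 116, 85, 84, 87, 89, 89, 88, 88, 88, 142, 154, 156, 156, 156, 154, 155, 155, 154, 154, 157, 156, 157, 155, 154, 154, 156, 152, 148, 151, 152, 152, 152, 153, 151, 148, 152, 153, 148, 151, 149, 150, 150, 153, 150, 147, 146, 151]
```

```bash
python3 -m inch '[{"fingers":0,"dx":0,"dy":0,"dz":0.006,"turn":0},{"fingers":0,"dx":-0.002,"dy":0,"dz":0.009,"turn":0},{"fingers":0,"dx":-0.005,"dy":0,"dz":0.012,"turn":0},{"fingers":0,"dx":-0.008,"dy":0,"dz":0.014,"turn":0},{"fingers":0,"dx":-0.009,"dy":0,"dz":0.016,"turn":0},{"fingers":0,"dx":-0.009,"dy":0,"dz":0.016,"turn":0}]';python3 look.py w9
```

```text
time_s: 8.9
ee_pos: [0.5383, -0.0188, 0.0928]
orientation: [[-0.985, -0.17, -0.003], [-0.17, 0.985, 0.0], [0.003, 0.001, -1.0]]
ft_force: [-3.8, 1.3, -1.6]
gripper_width: 0.202
grip_force: 69.1
[-3.796  1.428 -1.804] [162, 152, 154, 150, 143, 151, 139, 97, 84, 84, 84, 133, 151, 147, 101, 84, 87, 89, 88, 89, 88, 88, 85, 153, 154, 157, 153, 155, 154, 154, 156, 153, 155, 158, 155, 154, 154, 154, 154, 155, 151, 146, 152, 151, 151, 154, 152, 149, 149, 152, 151, 149, 152, 151, 147, 152, 153, 148, 147, 148, 152]
```

```bash
python3 -m inch '[{"fingers":0,"dx":0.002,"dy":0,"dz":0.003,"turn":0},{"fingers":0,"dx":0.002,"dy":0,"dz":0.006,"turn":0},{"fingers":0,"dx":0.002,"dy":0,"dz":0.006,"turn":0}]';python3 look.py w10
```

```text
time_s: 9.2
ee_pos: [0.5417, -0.0185, 0.0896]
orientation: [[-0.985, -0.17, 0.009], [-0.17, 0.985, 0.001], [-0.009, -0.0, -1.0]]
ft_force: [1.5, 1.0, 10.4]
gripper_width: 0.202
grip_force: 70.5
[1.148 0.139 9.86 ] [139, 153, 142, 112, 84, 84, 84, 85, 84, 114, 154, 148, 118, 85, 85, 86, 85, 86, 85, 89, 138, 150, 155, 151, 153, 151, 152, 153, 151, 152, 154, 153, 152, 151, 151, 152, 153, 149, 145, 149, 149, 150, 149, 149, 148, 144, 149, 150, 145, 149, 147, 148, 148, 150, 148, 145, 144, 148, 147, 144, 150]
```

```bash
python3 -m inch '[{"fingers":0,"dx":-0.001,"dy":0,"dz":0.002,"turn":0},{"fingers":0,"dx":-0.001,"dy":0,"dz":0.004,"turn":0},{"fingers":0,"dx":-0.001,"dy":0,"dz":0.004,"turn":0}]';python3 look.py w11
```

```text
time_s: 9.5
ee_pos: [0.5448, -0.018, 0.0869]
orientation: [[-0.985, -0.17, 0.013], [-0.17, 0.985, 0.002], [-0.013, -0.0, -1.0]]
ft_force: [2.6, -0.2, 17.4]
gripper_width: 0.198
grip_force: 71.1
[ 3.171  0.144 17.119] [92, 85, 84, 84, 84, 83, 84, 83, 144, 154, 143, 96, 85, 84, 85, 85, 84, 97, 96, 150, 151, 150, 148, 150, 151, 150, 148, 151, 152, 151, 150, 148, 149, 150, 149, 147, 142, 147, 147, 148, 148, 148, 145, 144, 147, 148, 145, 148, 147, 145, 147, 148, 146, 143, 143, 147, 146, 143, 147, 101, 99]
```

```bash
python3 -m inch '[{"fingers":0,"dx":0.001,"dy":0,"dz":0.002,"turn":0},{"fingers":0,"dx":0.002,"dy":0,"dz":0.003,"turn":0},{"fingers":0,"dx":0.002,"dy":0,"dz":0.003,"turn":0}]';python3 look.py w12; python3 -c "
from m import *
w=eyes.get_image('wrist');t=eyes.get_image('scene')
cv2.imwrite('pics/c12.png',np.hstack([w[60:360,120:520],cv2.resize(t[120:240,230:390],(400,300),interpolation=2)]))"
```

```text
time_s: 9.8
ee_pos: [0.546, -0.0177, 0.0855]
orientation: [[-0.985, -0.17, 0.019], [-0.17, 0.985, 0.003], [-0.02, -0.0, -1.0]]
ft_force: [7.4, -0.8, 22.8]
gripper_width: 0.201
grip_force: 72.0
[ 7.791 -0.126 22.533] [84, 83, 83, 85, 84, 84, 89, 131, 157, 147, 130, 84, 83, 85, 85, 89, 95, 96, 98, 142, 151, 148, 149, 150, 148, 148, 152, 151, 149, 148, 149, 148, 150, 149, 145, 142, 146, 146, 146, 149, 146, 144, 145, 147, 147, 144, 147, 146, 143, 147, 149, 146, 144, 144, 147, 144, 142, 140, 103, 99, 104]
```

View pics/c12.png

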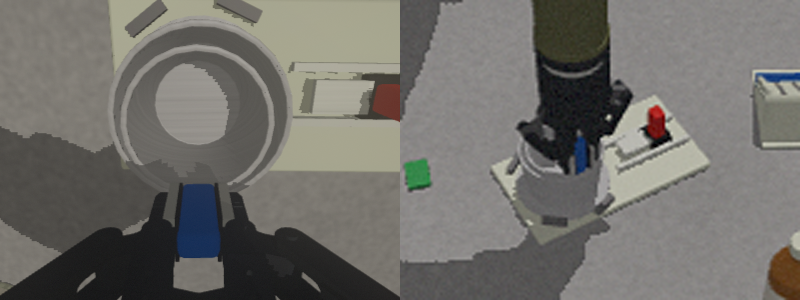

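The medium pot is inside the large one, down on the floor and close to upright, with its rim lying near the large rim at (195,110) in the crop. I ease the pressure, open a little, and rise.

```bash
python3 -m inch '[{"fingers":0,"dx":0.003,"dy":0,"dz":-0.002,"turn":0},{"fingers":0,"dx":0.003,"dy":0,"dz":-0.002,"turn":0},{"fingers":0.3,"dx":0.003,"dy":0,"dz":-0.002,"turn":0},{"fingers":0.45,"dx":0.003,"dy":0,"dz":-0.002,"turn":0},{"fingers":0.45,"dx":0.003,"dy":0,"dz":-0.002,"turn":0},{"fingers":0.45,"dx":0.003,"dy":0,"dz":-0.002,"turn":0},{"fingers":0.45,"dx":0.003,"dy":0,"dz":-0.002,"turn":0}]';python3 -m inch '[{"fingers":0.45,"dx":0,"dy":0,"dz":-0.02,"turn":0},{"fingers":0.45,"dx":0,"dy":0,"dz":-0.06,"turn":0},{"fingers":0.6,"dx":0,"dy":0,"dz":-0.1,"turn":0},{"fingers":0.8,"dx":0,"dy":0,"dz":-0.14,"turn":0},{"fingers":1,"dx":0,"dy":0,"dz":-0.16,"turn":0},{"fingers":1,"dx":0,"dy":0,"dz":-0.16,"turn":0}]'
python3 -c "
from m import *
w=eyes.get_image('wrist');t=eyes.get_image('scene');cv2.imwrite('pics/w13.png',w);cv2.imwrite('pics/s13.png',t);o=sensors.get_obs();print(o['joint_positions'])
cv2.imwrite('pics/c13.png',np.hstack([w[60:360,120:520],cv2.resize(t[120:240,230:390],(400,300),interpolation=2)]))"
```

```text
time_s: 10.53
ee_pos: [0.5335, -0.0204, 0.082]
orientation: [[-0.985, -0.17, -0.0], [-0.17, 0.985, -0.0], [0.0, -0.0, -1.0]]
ft_force: [-0.1, 0.5, -0.1]
gripper_width: 0.448
grip_force: 0.0
time_s: 11.03
ee_pos: [0.5363, -0.0189, 0.2469]
orientation: [[-0.985, -0.17, 0.009], [-0.17, 0.986, 0.001], [-0.009, -0.0, -1.0]]
ft_force: [0.7, -0.1, 0.2]
gripper_width: 0.988
grip_force: 0.0
[ 29.13   40.531 -55.416 103.462  39.4    57.592  57.361]
```

View pics/c13.png

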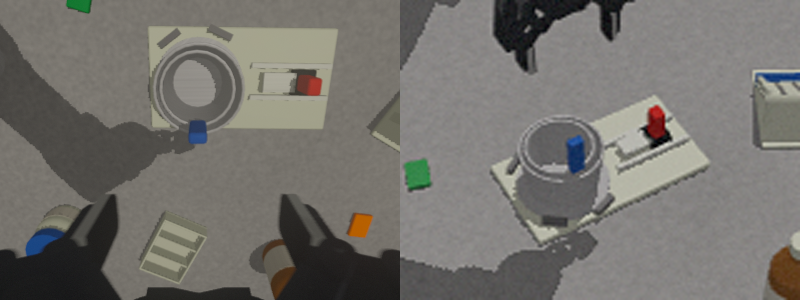

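The medium pot is standing upright and centred in the large one (crop: blue grip at (198,132), rims concentric at (197,85)). Next is the small pot.

```bash
python3 -m inch '[{"fingers":1,"dx":0.036,"dy":-0.26,"dz":0,"turn":71},{"fingers":1,"dx":0.036,"dy":-0.26,"dz":0,"turn":71},{"fingers":1,"dx":0.036,"dy":-0.26,"dz":0,"turn":71},{"fingers":1,"dx":0.036,"dy":-0.26,"dz":0,"turn":71},{"fingers":1,"dx":0.036,"dy":-0.26,"dz":0,"turn":71},{"fingers":1,"dx":0.036,"dy":-0.26,"dz":0,"turn":71},{"fingers":1,"dx":0.036,"dy":-0.26,"dz":0,"turn":71},{"fingers":1,"dx":0.036,"dy":-0.26,"dz":0,"turn":71},{"fingers":1,"dx":0.036,"dy":-0.26,"dz":0,"turn":71},{"fingers":1,"dx":0.036,"dy":-0.26,"dz":0,"turn":71}]'|head -2
python3 -m inch '[{"fingers":1,"dx":0,"dy":0,"dz":0,"turn":71},{"fingers":1,"dx":0,"dy":0,"dz":0,"turn":71},{"fingers":1,"dx":0,"dy":0,"dz":0,"turn":71},{"fingers":1,"dx":0,"dy":0,"dz":0,"turn":71},{"fingers":1,"dx":0,"dy":0,"dz":0,"turn":71},{"fingers":1,"dx":0,"dy":0,"dz":0,"turn":71},{"fingers":1,"dx":0,"dy":0,"dz":0,"turn":71},{"fingers":1,"dx":0,"dy":0,"dz":0,"turn":71},{"fingers":1,"dx":0,"dy":0,"dz":0,"turn":71},{"fingers":1,"dx":0,"dy":0,"dz":0,"turn":71}]'|head -2
cat > see.py <<'E'
import sys
from m import *
w=eyes.get_image('wrist');W=cam('wrist');o=sensors.get_obs();R=np.array(o['orientation'])
t=eyes.get_image('top');s=eyes.get_image('scene');T,S=cam('top'),cam('scene')
for n,i in zip('wts',(w,t,s)): cv2.imwrite(f'pics/{n}{sys.argv[1]}.png',i)
print(o['ee_pos'],np.degrees(np.arctan2(R[1,0],R[0,0])),o['joint_positions'])
for k,lo,hi in (('yellow',(20,120,60),(35,255,255)),('blue',(100,120,40),(125,255,255)),('red',(0,150,60),(8,255,255))):
    print(k,'w',[(c,q) for c,q in blobs(w,lo,hi,(100,60,540,330),60)])
    print(k,'t',[(c,q[4]) for c,q in blobs(t,lo,hi,(250,200,470,300),15)],'s',[(c,q[4]) for c,q in blobs(s,lo,hi,(180,130,350,250),15)])
E
python3 see.py 14
```

```text
time_s: 11.97
ee_pos: [0.5408, -0.283, 0.2397]
time_s: 12.8
ee_pos: [0.5408, -0.2824, 0.2399]
[ 0.541 -0.282  0.24 ] 47.17187504986574 [ 32.707  38.274 -16.904  91.383  13.18   52.561 -31.689]
yellow w [(array([320.43 , 182.396]), array([212, 112,  18,  22, 351], dtype=int32))]
yellow t [(array([429.393, 224.268]), np.int32(56))] s [(array([207.945, 213.319]), np.int32(91))]
blue w [(array([469.243, 136.012]), array([ 321,   32,   97,   91, 4908], dtype=int32))]
blue t [(array([326.   , 227.424]), np.int32(33))] s [(array([299.929, 181.25 ]), np.int32(84))]
red w []
red t [(array([278.411, 253.321]), np.int32(56))] s [(array([332.088, 168.193]), np.int32(57))]
```

```bash
python3 - <<'E'
from m import *
im=cv2.imread('pics/w14.png');W=cam('wrist');T,S=cam('top'),cam('scene')
m=cv2.inRange(cv2.cvtColor(im,cv2.COLOR_BGR2HSV),(20,120,60),(35,255,255))
v=cv2.cvtColor(im,cv2.COLOR_BGR2HSV)[...,2]
for y in range(170,198,2): print(y,[int(v[y,x]) if m[y,x] else 0 for x in range(308,334,2)])
print("ray z.086",onz(*W,(320.4,182.4),.086),"tri w-t",tri(W,(320.4,182.4),T,(429.4,224.3)))
c=onz(*W,(320.4,182.4),.1)
p=proj(*W,(.523,-.303,.062));x0,y0=int(p[0])-55,int(p[1])-55;print("rim pred",p)
g=cv2.resize(cv2.cvtColor(im[y0:y0+110,x0:x0+110],cv2.COLOR_BGR2GRAY),None,fx=5,fy=5,interpolation=2)
C=cv2.HoughCircles(g,cv2.HOUGH_GRADIENT,1,3,param1=80,param2=20,minRadius=120,maxRadius=165)
for q in ([] if C is None else C[0][:5]): print(q[2]/5,onz(*W,(x0+(q[0]+.5)/5-.5,y0+(q[1]+.5)/5-.5),.062))
print("blue tri",tri(T,(326,227.4),S,(299.9,181.25)),"red",tri(T,(278.4,253.3),S,(332.1,168.2)))
E
```

```text
170 [0, 0, 0, 0, 0, 0, 0, 0, 0, 0, 0, 0, 0]
172 [0, 0, 0, 119, 113, 113, 114, 111, 109, 106, 0, 0, 0]
174 [0, 0, 0, 123, 116, 114, 114, 114, 114, 114, 107, 0, 0]
176 [0, 0, 0, 122, 117, 117, 115, 114, 115, 114, 109, 0, 0]
178 [0, 0, 0, 122, 117, 116, 114, 115, 116, 115, 113, 0, 0]
180 [0, 0, 0, 120, 117, 117, 117, 115, 116, 115, 113, 0, 0]
182 [0, 0, 137, 157, 155, 151, 145, 140, 137, 128, 116, 0, 0]
184 [0, 0, 152, 182, 183, 181, 170, 163, 129, 146, 132, 0, 0]
186 [0, 0, 125, 142, 124, 134, 128, 124, 124, 124, 121, 0, 0]
188 [0, 0, 117, 122, 123, 122, 122, 123, 123, 122, 119, 0, 0]
190 [0, 0, 119, 121, 122, 121, 121, 121, 121, 121, 118, 0, 0]
192 [0, 0, 0, 122, 118, 119, 118, 119, 118, 119, 124, 0, 0]
194 [0, 0, 0, 0, 0, 0, 0, 0, 0, 0, 0, 0, 0]
196 [0, 0, 0, 0, 0, 0, 0, 0, 0, 0, 0, 0, 0]
ray z.086 [ 0.543 -0.282  0.086] tri w-t (array([ 0.545, -0.28 ,  0.095]), np.float64(0.0013858470123407926))
rim pred [319.463 201.208]
25.1 [ 0.524 -0.3    0.062]
24.64 [ 0.524 -0.3    0.062]
25.86 [ 0.525 -0.299  0.062]
24.939999 [ 0.523 -0.303  0.062]
27.560001 [ 0.526 -0.297  0.062]
blue tri (array([ 0.542, -0.02 ,  0.103]), np.float64(0.0011299630977620542)) red (array([0.48 , 0.104, 0.041]), np.float64(0.0021530801043416))
```

```bash
python3 -m inch '[{"fingers":1,"dx":0.003,"dy":0.002,"dz":0.04,"turn":2.7},{"fingers":1,"dx":0.003,"dy":0.002,"dz":0.08,"turn":2.7},{"fingers":1,"dx":0.003,"dy":0.002,"dz":0.12,"turn":2.7},{"fingers":1,"dx":0.003,"dy":0.002,"dz":0.15,"turn":2.7},{"fingers":1,"dx":0.003,"dy":0.002,"dz":0.166,"turn":2.7},{"fingers":1,"dx":0.003,"dy":0.002,"dz":0.166,"turn":2.7}]';python3 -m inch '[{"fingers":0,"dx":0,"dy":0,"dz":0,"turn":0},{"fingers":0,"dx":0,"dy":0,"dz":0,"turn":0},{"fingers":0,"dx":0,"dy":0,"dz":0,"turn":0},{"fingers":0,"dx":0,"dy":0,"dz":0,"turn":0},{"fingers":0,"dx":0,"dy":0,"dz":0,"turn":0},{"fingers":0,"dx":0,"dy":0,"dz":0,"turn":0},{"fingers":0,"dx":0,"dy":0,"dz":0,"turn":0},{"fingers":0,"dx":0,"dy":0,"dz":0,"turn":0}]'
```

```text
time_s: 13.45
ee_pos: [0.5421, -0.2802, 0.0713]
orientation: [[0.704, 0.71, -0.009], [0.71, -0.704, 0.004], [-0.004, -0.009, -1.0]]
ft_force: [-0.3, -0.1, 0.9]
gripper_width: 1.0
grip_force: 0.0
time_s: 14.12
ee_pos: [0.5465, -0.2819, 0.0772]
orientation: [[0.706, 0.708, 0.002], [0.708, -0.706, -0.001], [0.001, 0.002, -1.0]]
ft_force: [-0.1, 0.5, 4.8]
gripper_width: 0.201
grip_force: 60.4
```

```bash
python3 -m inch '[{"fingers":0,"dx":0,"dy":0,"dz":-0.03,"turn":0},{"fingers":0,"dx":0,"dy":0,"dz":-0.07,"turn":0},{"fingers":0,"dx":0,"dy":0,"dz":-0.11,"turn":0},{"fingers":0,"dx":0,"dy":0,"dz":-0.15,"turn":0},{"fingers":0,"dx":0,"dy":0,"dz":-0.16,"turn":0}]'
python3 -m inch '[{"fingers":0,"dx":0.06,"dy":-0.11,"dz":0,"turn":-70},{"fingers":0,"dx":0.06,"dy":-0.11,"dz":0,"turn":-70},{"fingers":0,"dx":0.06,"dy":-0.11,"dz":0,"turn":-70},{"fingers":0,"dx":0.06,"dy":-0.11,"dz":0,"turn":-70},{"fingers":0,"dx":0.06,"dy":-0.11,"dz":0,"turn":-70},{"fingers":0,"dx":0.06,"dy":-0.11,"dz":0,"turn":-70},{"fingers":0,"dx":0.06,"dy":-0.11,"dz":0,"turn":-70},{"fingers":0,"dx":0.06,"dy":-0.11,"dz":0,"turn":-70},{"fingers":0,"dx":0.06,"dy":-0.11,"dz":0,"turn":-70},{"fingers":0,"dx":0.06,"dy":-0.11,"dz":0,"turn":-70}]'
python3 -c "
from m import *
o=sensors.get_obs();R=np.array(o['orientation']);print(R.T@(np.array([.4734,-.0311,.237])-o['ee_pos']),np.degrees(np.arctan2(R[1,0],R[0,0])),o['joint_positions'])"
```

```text
time_s: 14.53
ee_pos: [0.5489, -0.2827, 0.2427]
orientation: [[0.706, 0.708, 0.01], [0.708, -0.706, -0.004], [0.004, 0.01, -1.0]]
ft_force: [0.6, -0.6, 0.1]
gripper_width: 0.199
grip_force: 59.8
time_s: 15.37
ee_pos: [0.5096, -0.1616, 0.2356]
orientation: [[-0.429, 0.903, -0.001], [0.903, 0.429, 0.0], [0.001, -0.001, -1.0]]
ft_force: [0.6, 1.1, -1.6]
gripper_width: 0.197
grip_force: 59.7
[ 0.133  0.023 -0.001] 115.40565862367143 [ 34.934  35.819 -36.768 104.179  27.514  49.299  10.335]
```

```bash
python3 -m inch '[{"fingers":0,"dx":0.133,"dy":0.023,"dz":0,"turn":-71},{"fingers":0,"dx":0.133,"dy":0.023,"dz":0,"turn":-71},{"fingers":0,"dx":0.133,"dy":0.023,"dz":0,"turn":-71},{"fingers":0,"dx":0.133,"dy":0.023,"dz":0,"turn":-71},{"fingers":0,"dx":0.133,"dy":0.023,"dz":0,"turn":-71},{"fingers":0,"dx":0.133,"dy":0.023,"dz":0,"turn":-71},{"fingers":0,"dx":0.133,"dy":0.023,"dz":0,"turn":-71},{"fingers":0,"dx":0.133,"dy":0.023,"dz":0,"turn":-71},{"fingers":0,"dx":0.133,"dy":0.023,"dz":0,"turn":-71},{"fingers":0,"dx":0.133,"dy":0.023,"dz":0,"turn":-71}]'
python3 see.py 15;python3 -c "
from m import *
o=sensors.get_obs();R=np.array(o['orientation']);print(R.T@(np.array([.4734,-.0311,.237])-o['ee_pos']),np.degrees(np.arctan2(R[1,0],R[0,0])))
t=cv2.imread('pics/t15.png');s=cv2.imread('pics/s15.png')
cv2.imwrite('pics/c15.png',np.hstack([cv2.resize(t[190:290,260:380],(400,333),interpolation=2),cv2.resize(s[120:240,230:374],(400,333),interpolation=2)]))"
```

```text
time_s: 16.2
ee_pos: [0.4742, -0.0317, 0.2357]
orientation: [[-0.994, -0.112, -0.001], [-0.112, 0.994, -0.0], [0.001, -0.0, -1.0]]
ft_force: [-0.0, 0.1, -2.1]
gripper_width: 0.205
grip_force: 59.7
[ 0.474 -0.032  0.236] -173.3479691047341 [ 33.047  37.288 -56.941 113.113  40.055  52.02   51.577]
yellow w [(array([318.086, 272.623]), array([ 199,  178,   39,   67, 2347], dtype=int32))]
yellow t [] s [(array([285.881, 133.5  ]), np.int32(42))]
blue w [(array([104.086, 307.984]), array([  0, 229,  13,  36, 255], dtype=int32))]
blue t [(array([325.636, 226.727]), np.int32(22))] s [(array([299.894, 181.294]), np.int32(85))]
red w [(array([434.113, 194.468]), array([325, 123,  17,  21, 222], dtype=int32))]
red t [(array([278.431, 253.397]), np.int32(58))] s [(array([332.22 , 168.424]), np.int32(59))]
[ 0.001  0.001 -0.001] -174.1047184535901
```

View pics/c15.png

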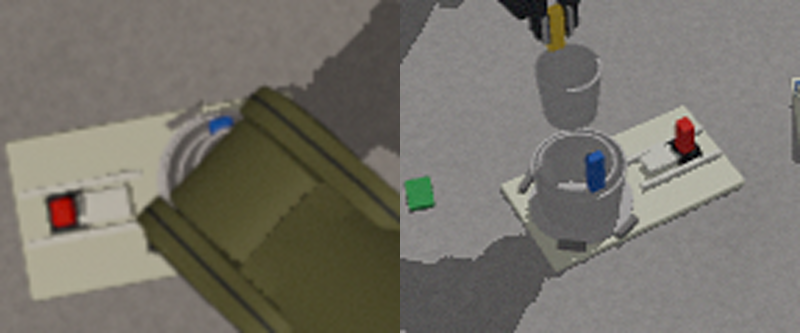

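The small pot hangs upright over the medium one, with the blue grip opposite it (scene crop: yellow at (557,25), blue at (597,170)). I lower it.

```bash
python3 -m inch '[{"fingers":0,"dx":0.001,"dy":0.001,"dz":0.0,"turn":-4.3},{"fingers":0,"dx":0.001,"dy":0.001,"dz":0.03,"turn":-4.3},{"fingers":0,"dx":0.001,"dy":0.001,"dz":0.055,"turn":-4.3},{"fingers":0,"dx":0.001,"dy":0.001,"dz":0.075,"turn":-4.3},{"fingers":0,"dx":0.001,"dy":0.001,"dz":0.095,"turn":-4.3},{"fingers":0,"dx":0.001,"dy":0.001,"dz":0.11,"turn":-4.3},{"fingers":0,"dx":0.001,"dy":0.001,"dz":0.122,"turn":-4.3},{"fingers":0,"dx":0.001,"dy":0.001,"dz":0.127,"turn":-4.3},{"fingers":0,"dx":0.001,"dy":0.001,"dz":0.127,"turn":-4.3}]'
```

```text
time_s: 17.1
ee_pos: [0.473, -0.0306, 0.1084]
orientation: [[-0.984, -0.178, -0.002], [-0.178, 0.984, -0.001], [0.002, -0.0, -1.0]]
ft_force: [-0.5, 1.0, -0.2]
gripper_width: 0.197
grip_force: 59.7
```

```bash
python3 -m inch '[{"fingers":0,"dx":0,"dy":0,"dz":0.005,"turn":0},{"fingers":0,"dx":0,"dy":0,"dz":0.009,"turn":0},{"fingers":0,"dx":0,"dy":0,"dz":0.011,"turn":0},{"fingers":0,"dx":0,"dy":0,"dz":0.011,"turn":0}]'
```

```text
time_s: 17.43
ee_pos: [0.4737, -0.0305, 0.0983]
orientation: [[-0.984, -0.18, 0.0], [-0.18, 0.984, -0.0], [-0.0, -0.0, -1.0]]
ft_force: [-0.1, -0.3, -0.4]
gripper_width: 0.201
grip_force: 59.7
```

```bash
python3 -m inch '[{"fingers":0,"dx":0,"dy":0,"dz":0.002,"turn":0},{"fingers":0,"dx":0,"dy":0,"dz":0.003,"turn":0},{"fingers":0,"dx":0,"dy":0,"dz":0.003,"turn":0},{"fingers":0,"dx":0,"dy":0,"dz":0.003,"turn":0}]'
```

```text
time_s: 17.77
ee_pos: [0.4739, -0.0305, 0.0962]
orientation: [[-0.984, -0.18, 0.001], [-0.18, 0.984, -0.001], [-0.001, -0.001, -1.0]]
ft_force: [-2.5, -1.3, 7.1]
gripper_width: 0.203
grip_force: 60.7
```

Contact with 7 N at z = 0.096, exactly the height expected for a seated pot. I release it and rise.

```bash
python3 -m inch '[{"fingers":0.3,"dx":0,"dy":0,"dz":-0.001,"turn":0},{"fingers":0.45,"dx":0,"dy":0,"dz":-0.001,"turn":0},{"fingers":0.45,"dx":0,"dy":0,"dz":-0.001,"turn":0},{"fingers":0.45,"dx":0,"dy":0,"dz":-0.001,"turn":0},{"fingers":0.45,"dx":0,"dy":0,"dz":-0.03,"turn":0},{"fingers":0.45,"dx":0,"dy":0,"dz":-0.07,"turn":0},{"fingers":0.45,"dx":0,"dy":0,"dz":-0.11,"turn":0},{"fingers":0.45,"dx":0,"dy":0,"dz":-0.15,"turn":0},{"fingers":0.45,"dx":0,"dy":0,"dz":-0.15,"turn":0}]'
python3 see.py 16
```

```text
time_s: 18.52
ee_pos: [0.4775, -0.0284, 0.2516]
orientation: [[-0.984, -0.18, 0.012], [-0.18, 0.984, 0.002], [-0.012, -0.0, -1.0]]
ft_force: [1.1, 0.3, -0.7]
gripper_width: 0.45
grip_force: 0.0
[ 0.476 -0.03   0.249] -169.66549034483228 [ 33.777  36.376 -58.341 112.324  39.231  53.232  55.769]
yellow w [(array([316.172, 182.815]), array([207, 112,  19,  22, 384], dtype=int32))]
yellow t [] s [(array([287.926, 165.074]), np.int32(81))]
blue w [(array([316.047, 242.423]), array([208, 169,  17,  27, 404], dtype=int32))]
blue t [(array([325.742, 227.387]), np.int32(31))] s [(array([299.929, 181.381]), np.int32(84))]
red w [(array([424.541, 194.211]), array([317, 123,  15,  21, 218], dtype=int32))]
red t [(array([278.533, 253.35 ]), np.int32(60))] s [(array([332.175, 168.035]), np.int32(57))]
```

```bash
python3 - <<'E'
from m import *
T,S=cam('top'),cam('scene');o=sensors.get_obs();R=np.array(o['orientation']);W=cam('wrist')
p=(424.5,194.2)
print(onz(*T,(278.5,253.35),.058),onz(*W,p,.05),tri(W,p,T,(278.5,253.35)),tri(W,p,S,(332.2,168.2)))
print("yellow w",tri(W,(316.2,182.8),S,(287.9,165.1)),"blue w",tri(W,(316,242.4),S,(299.9,181.4)))
im=cv2.imread('pics/w16.png');h=cv2.cvtColor(im,cv2.COLOR_BGR2HSV);m=cv2.inRange(h,(0,150,60),(8,255,255))
for y in range(183,206,2): print(y,[int(h[y,x,2]) if m[y,x] else 0 for x in range(414,436,2)])
print(R.T@(np.array([.479,.117,.034])-o['ee_pos']))
print(proj(*W,(.479,.117,.062)))
E
```

```text
[0.481 0.104 0.058] [0.471 0.1   0.05 ] (array([0.478, 0.108, 0.029]), np.float64(0.0053562350223750966)) (array([0.475, 0.106, 0.035]), np.float64(0.0006697847742267937))
yellow w (array([ 0.469, -0.032,  0.098]), np.float64(0.003198328537746213)) blue w (array([ 0.537, -0.02 ,  0.096]), np.float64(0.0033076580760241807))
183 [0, 0, 115, 115, 115, 0, 0, 0, 0, 0, 0]
185 [0, 0, 0, 116, 116, 117, 0, 0, 0, 0, 0]
187 [0, 0, 0, 113, 116, 115, 116, 0, 0, 0, 0]
189 [0, 0, 0, 0, 130, 139, 140, 138, 139, 0, 0]
191 [0, 0, 0, 121, 156, 165, 165, 163, 163, 0, 0]
193 [0, 0, 0, 128, 160, 167, 167, 166, 166, 0, 0]
195 [0, 0, 0, 135, 162, 165, 166, 166, 165, 0, 0]
197 [0, 0, 0, 139, 163, 165, 165, 166, 165, 0, 0]
199 [0, 0, 0, 144, 163, 164, 165, 165, 164, 0, 0]
201 [0, 0, 112, 147, 163, 164, 164, 165, 162, 0, 0]
203 [0, 0, 0, 143, 153, 154, 155, 157, 0, 0, 0]
205 [0, 0, 0, 0, 0, 0, 0, 0, 0, 0, 0]
[-0.032  0.145  0.211]
[439.661 205.6  ]
```

```bash
python3 -m inch '[{"fingers":1,"dx":-0.030,"dy":0.04,"dz":0,"turn":0},{"fingers":1,"dx":-0.030,"dy":0.08,"dz":0,"turn":0},{"fingers":1,"dx":-0.030,"dy":0.11,"dz":0,"turn":0},{"fingers":1,"dx":-0.030,"dy":0.133,"dz":0,"turn":0},{"fingers":1,"dx":-0.030,"dy":0.133,"dz":0.02,"turn":0},{"fingers":1,"dx":-0.030,"dy":0.133,"dz":0.02,"turn":0},{"fingers":1,"dx":-0.030,"dy":0.133,"dz":0.02,"turn":0}]'
python3 - <<'E'
from m import *
w=eyes.get_image('wrist');W=cam('wrist');o=sensors.get_obs();R=np.array(o['orientation'])
h=cv2.cvtColor(w,cv2.COLOR_BGR2HSV)
for c,q in blobs(w,(0,150,60),(8,255,255),(200,100,440,330),60): print(c,q,onz(*W,c,.05))
for c,q in blobs(w,(0,150,150),(8,255,255),(200,100,440,330),30): P=onz(*W,c,.062);print('top',c,q,P,R.T@(P-o['ee_pos']))
print(o['ee_pos'])
E
```

```text
time_s: 19.25
ee_pos: [0.4777, 0.1045, 0.2233]
orientation: [[-0.984, -0.181, -0.005], [-0.181, 0.984, -0.003], [0.005, -0.002, -1.0]]
ft_force: [0.2, 0.9, -0.1]
gripper_width: 0.999
grip_force: 0.0
[317.775 183.199] [111  72  15  23 307] [0.48  0.104 0.05 ]
top [318.073 186.03 ] [113  79  12  15 165] [0.48  0.104 0.062] [-0.002 -0.     0.162]
[0.479 0.104 0.224]
```

The lock grip is centred under the tool to within 2 mm. I straddle it, close on it and slide.

```bash
python3 -m inch '[{"fingers":1,"dx":-0.002,"dy":0,"dz":0.04,"turn":0},{"fingers":1,"dx":-0.002,"dy":0,"dz":0.08,"turn":0},{"fingers":1,"dx":-0.002,"dy":0,"dz":0.12,"turn":0},{"fingers":1,"dx":-0.002,"dy":0,"dz":0.15,"turn":0},{"fingers":1,"dx":-0.002,"dy":0,"dz":0.175,"turn":0},{"fingers":1,"dx":-0.002,"dy":0,"dz":0.188,"turn":0},{"fingers":1,"dx":-0.002,"dy":0,"dz":0.188,"turn":0}]'
python3 -m inch '[{"fingers":0,"dx":0,"dy":0,"dz":0,"turn":0},{"fingers":0,"dx":0,"dy":0,"dz":0,"turn":0},{"fingers":0,"dx":0,"dy":0,"dz":0,"turn":0},{"fingers":0,"dx":0,"dy":0,"dz":0,"turn":0},{"fingers":0,"dx":0,"dy":0,"dz":0,"turn":0},{"fingers":0,"dx":0,"dy":0,"dz":0,"turn":0},{"fingers":0,"dx":0,"dy":0,"dz":0,"turn":0},{"fingers":0,"dx":0,"dy":0,"dz":0,"turn":0}]'
```

```text
time_s: 19.88
ee_pos: [0.4802, 0.1041, 0.0348]
orientation: [[-0.984, -0.178, -0.004], [-0.178, 0.984, -0.003], [0.005, -0.002, -1.0]]
ft_force: [0.5, -0.5, 0.5]
gripper_width: 1.004
grip_force: 0.0
time_s: 20.55
ee_pos: [0.4817, 0.106, 0.0381]
orientation: [[-0.984, -0.178, 0.001], [-0.178, 0.984, -0.0], [-0.001, -0.001, -1.0]]
ft_force: [-0.4, -0.3, 5.9]
gripper_width: 0.173
grip_force: 58.7
```

```bash
python3 -m inch '[{"fingers":0,"dx":0,"dy":-0.006,"dz":0,"turn":0},{"fingers":0,"dx":0,"dy":-0.012,"dz":0,"turn":0},{"fingers":0,"dx":0,"dy":-0.018,"dz":0,"turn":0},{"fingers":0,"dx":0,"dy":-0.024,"dz":0,"turn":0},{"fingers":0,"dx":0,"dy":-0.029,"dz":0,"turn":0},{"fingers":0,"dx":0,"dy":-0.029,"dz":0,"turn":0}]'
```

```text
time_s: 21.05
ee_pos: [0.4865, 0.0764, 0.0381]
orientation: [[-0.984, -0.178, 0.0], [-0.178, 0.984, -0.001], [-0.0, -0.001, -1.0]]
ft_force: [-2.7, -0.7, 9.9]
gripper_width: 0.174
grip_force: 59.9
```

```bash
python3 -m inch '[{"fingers":0,"dx":0,"dy":-0.003,"dz":0,"turn":0},{"fingers":0,"dx":0,"dy":-0.006,"dz":0,"turn":0},{"fingers":0,"dx":0,"dy":-0.008,"dz":0,"turn":0},{"fingers":0,"dx":0,"dy":-0.008,"dz":0,"turn":0}]'
```

```text
time_s: 21.38
ee_pos: [0.4869, 0.0741, 0.0381]
orientation: [[-0.983, -0.182, -0.001], [-0.182, 0.983, 0.009], [-0.001, 0.008, -1.0]]
ft_force: [-4.4, 8.0, 4.2]
gripper_width: 0.172
grip_force: 59.9
```

It stopped about 100 mm from the pocket's centre with 8 N against it, as the end stop should. One firmer push confirms it, then I release.

```bash
python3 -m inch '[{"fingers":0,"dx":0,"dy":-0.004,"dz":0,"turn":0},{"fingers":0,"dx":0,"dy":-0.008,"dz":0,"turn":0},{"fingers":0,"dx":0,"dy":-0.008,"dz":0,"turn":0},{"fingers":0,"dx":0,"dy":-0.008,"dz":0,"turn":0}]'
```

```text
time_s: 21.72
ee_pos: [0.4869, 0.0738, 0.0382]
orientation: [[-0.982, -0.187, -0.002], [-0.187, 0.982, 0.021], [-0.002, 0.021, -1.0]]
ft_force: [-7.4, 20.5, -1.3]
gripper_width: 0.174
grip_force: 61.0
```

```bash
python3 -m inch '[{"fingers":0,"dx":0,"dy":0.006,"dz":0,"turn":0},{"fingers":0,"dx":0,"dy":0.011,"dz":0,"turn":0},{"fingers":0.3,"dx":0,"dy":0.012,"dz":0,"turn":0},{"fingers":0.38,"dx":0,"dy":0.012,"dz":0,"turn":0},{"fingers":0.38,"dx":0,"dy":0.012,"dz":0,"turn":0},{"fingers":0.38,"dx":0,"dy":0.013,"dz":-0.02,"turn":0},{"fingers":0.38,"dx":0,"dy":0.013,"dz":-0.06,"turn":0},{"fingers":0.38,"dx":0,"dy":0.013,"dz":-0.1,"turn":0},{"fingers":0.38,"dx":0,"dy":0.013,"dz":-0.14,"turn":0},{"fingers":0.38,"dx":0,"dy":0.013,"dz":-0.19,"turn":0}]'
python3 see.py 17; python3 - <<'E'
from m import *
w=cv2.imread('pics/w17.png');s=cv2.imread('pics/s17.png')
cv2.imwrite('pics/c17.png',np.hstack([w[60:360,60:460],cv2.resize(s[120:240,230:390],(400,300),interpolation=2)]))
W=cam('wrist')
for c,q in blobs(w,(0,150,150),(8,255,255),(200,100,440,330),30): print(onz(*W,c,.062))
E
```

```text
time_s: 22.55
ee_pos: [0.4862, 0.0737, 0.2204]
orientation: [[-0.984, -0.18, -0.002], [-0.18, 0.984, -0.001], [0.002, -0.0, -1.0]]
ft_force: [0.6, -0.3, -0.9]
gripper_width: 0.38
grip_force: 0.0
[0.49  0.076 0.227] -169.62530074252558 [ 18.385  38.243 -53.895 111.149  40.287  50.951  43.889]
yellow w [(array([201.929, 165.554]), array([ 83,  94,  39,  24, 673], dtype=int32))]
yellow t [(array([331.971, 254.324]), np.int32(34))] s [(array([287.89, 165.11]), np.int32(82))]
blue w [(array([510.955, 186.403]), array([380, 106,  60,  39, 444], dtype=int32)), (array([212.153, 235.624]), array([ 96, 162,  33,  28, 603], dtype=int32))]
blue t [(array([325.912, 227.5  ]), np.int32(34))] s [(array([299.857, 181.369]), np.int32(84))]
red w [(array([319.476, 180.983]), array([213, 110,  14,  22, 288], dtype=int32))]
red t [] s [(array([323.288, 171.932]), np.int32(59))]
[0.489 0.076 0.062]
```

View pics/c17.png

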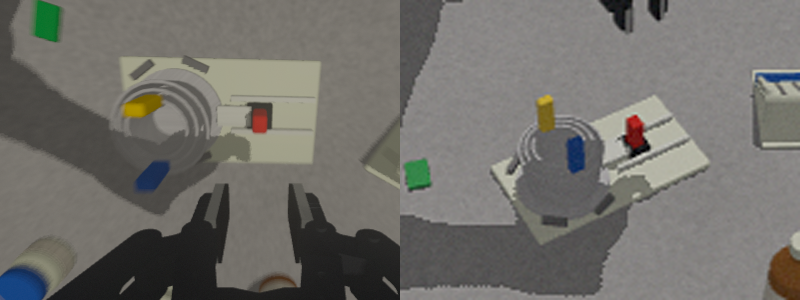

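All pots look nested, with the lock up against them (scene crop: red at (636,130), yellow at (545,113), blue at (575,155)). I check the lock's travel numerically with the arm at rest.

```bash
python3 -m inch '[{"fingers":0.38,"dx":0,"dy":0,"dz":0,"turn":0},{"fingers":0.38,"dx":0,"dy":0,"dz":0,"turn":0},{"fingers":0.38,"dx":0,"dy":0,"dz":0,"turn":0},{"fingers":0.38,"dx":0,"dy":0,"dz":0,"turn":0}]'|sed -n 2p
python3 - <<'E'
from m import *
w=eyes.get_image('wrist');W=cam('wrist');S=cam('scene')
for c,q in blobs(w,(0,150,150),(8,255,255),(200,100,440,330),30): print(onz(*W,c,.062))
a=onz(*S,(332.12,168.3),.045);s=eyes.get_image('scene')
(c,q),=blobs(s,(0,150,60),(8,255,255),(300,150,350,190),30);b=onz(*S,c,.045)
print("scene travel",np.linalg.norm(a-b),a,b)
E
```

```text
ee_pos: [0.4862, 0.0743, 0.2177]
[0.484 0.075 0.062]
scene travel 0.029654353632383994 [0.483 0.102 0.045] [0.487 0.073 0.045]
```

The camera gives 30 mm of travel against the tool's 32 mm. A push from behind with shut fingers will settle whether it sprang back.

```bash
python3 -m inch '[{"fingers":0,"dx":0,"dy":0.03,"dz":0,"turn":0},{"fingers":0,"dx":0,"dy":0.05,"dz":0,"turn":0},{"fingers":0,"dx":0,"dy":0.05,"dz":0.04,"turn":0},{"fingers":0,"dx":0,"dy":0.05,"dz":0.08,"turn":0},{"fingers":0,"dx":0,"dy":0.05,"dz":0.12,"turn":0},{"fingers":0,"dx":0,"dy":0.05,"dz":0.15,"turn":0},{"fingers":0,"dx":0,"dy":0.05,"dz":0.173,"turn":0},{"fingers":0,"dx":0,"dy":0.05,"dz":0.173,"turn":0},{"fingers":0,"dx":0,"dy":0.04,"dz":0.173,"turn":0},{"fingers":0,"dx":0,"dy":0.035,"dz":0.173,"turn":0}]'
python3 -m inch '[{"fingers":0,"dx":0,"dy":-0.006,"dz":0,"turn":0},{"fingers":0,"dx":0,"dy":-0.010,"dz":0,"turn":0},{"fingers":0,"dx":0,"dy":-0.014,"dz":0,"turn":0},{"fingers":0,"dx":0,"dy":-0.014,"dz":0,"turn":0}]'
```

```text
time_s: 23.97
ee_pos: [0.4813, 0.1082, 0.0468]
orientation: [[-0.984, -0.18, 0.001], [-0.18, 0.984, -0.001], [-0.001, -0.001, -1.0]]
ft_force: [0.4, 0.0, -0.7]
gripper_width: 0.003
grip_force: 0.0
time_s: 24.3
ee_pos: [0.4838, 0.0958, 0.047]
orientation: [[-0.984, -0.179, 0.002], [-0.179, 0.984, 0.002], [-0.002, 0.002, -1.0]]
ft_force: [0.0, 0.8, 0.6]
gripper_width: 0.0
grip_force: 0.7
```

```bash
python3 -m inch '[{"fingers":0,"dx":0,"dy":-0.004,"dz":0,"turn":0},{"fingers":0,"dx":0,"dy":-0.007,"dz":0,"turn":0},{"fingers":0,"dx":0,"dy":-0.007,"dz":0,"turn":0}]'
python3 -m inch '[{"fingers":0,"dx":0,"dy":-0.004,"dz":0,"turn":0},{"fingers":0,"dx":0,"dy":-0.006,"dz":0,"turn":0},{"fingers":0,"dx":0,"dy":-0.006,"dz":0,"turn":0}]'
```

```text
time_s: 24.55
ee_pos: [0.484, 0.0953, 0.0471]
orientation: [[-0.983, -0.185, 0.001], [-0.185, 0.983, 0.013], [-0.003, 0.012, -1.0]]
ft_force: [-3.4, 11.4, 2.3]
gripper_width: -0.001
grip_force: 5.8
time_s: 24.8
ee_pos: [0.4841, 0.0949, 0.0473]
orientation: [[-0.982, -0.189, 0.0], [-0.189, 0.982, 0.022], [-0.004, 0.022, -1.0]]
ft_force: [-7.3, 19.1, -0.9]
gripper_width: 0.002
grip_force: 10.1
```

With 19 N it gives less than 1 mm, so it is at the end stop. I back off, go up, check that nothing moved, and hand in.

```bash
python3 -m inch '[{"fingers":0,"dx":0,"dy":0.02,"dz":0,"turn":0},{"fingers":0,"dx":0,"dy":0.04,"dz":0,"turn":0},{"fingers":0,"dx":0,"dy":0.045,"dz":-0.04,"turn":0},{"fingers":0,"dx":0,"dy":0.045,"dz":-0.08,"turn":0},{"fingers":0,"dx":0,"dy":0.045,"dz":-0.12,"turn":0},{"fingers":0,"dx":0,"dy":0.045,"dz":-0.17,"turn":0},{"fingers":0,"dx":0,"dy":0.045,"dz":-0.2,"turn":0},{"fingers":0,"dx":0,"dy":0.045,"dz":-0.2,"turn":0}]'|tail -4
python3 see.py 18|grep ' s '; python3 - <<'E'
from m import *
a,b=cv2.imread('pics/scene0.png'),cv2.imread('pics/s18.png')
n,l,s,c=cv2.connectedComponentsWithStats((cv2.absdiff(a,b).max(2)>60).astype(np.uint8))
print([tuple(s[i]) for i in range(1,n) if s[i][4]>25])
print(job.sign_off())
E
```

```text
orientation: [[-0.984, -0.18, 0.011], [-0.18, 0.984, 0.004], [-0.012, 0.002, -1.0]]
ft_force: [0.3, -0.0, -1.0]
gripper_width: 0.005
grip_force: 0.0
yellow t [(array([331.425, 254.625]), np.int32(40))] s [(array([287.962, 165.062]), np.int32(80))]
blue t [(array([325.912, 227.5  ]), np.int32(34))] s [(array([299.86 , 181.477]), np.int32(86))]
red t [(array([289.951, 251.082]), np.int32(61))] s [(array([323.267, 169.167]), np.int32(30)), (array([323.481, 175.593]), np.int32(27))]
[(np.int32(19), np.int32(0), np.int32(17), np.int32(29), np.int32(358)), (np.int32(212), np.int32(0), np.int32(14), np.int32(27), np.int32(130)), (np.int32(264), np.int32(0), np.int32(8), np.int32(33), np.int32(171)), (np.int32(315), np.int32(0), np.int32(54), np.int32(117), np.int32(3566)), (np.int32(22), np.int32(79), np.int32(25), np.int32(7), np.int32(46)), (np.int32(17), np.int32(83), np.int32(69), np.int32(55), np.int32(1460)), (np.int32(389), np.int32(120), np.int32(7), np.int32(17), np.int32(102)), (np.int32(378), np.int32(148), np.int32(23), np.int32(4), np.int32(75)), (np.int32(285), np.int32(158), np.int32(12), np.int32(14), np.int32(76)), (np.int32(317), np.int32(162), np.int32(22), np.int32(21), np.int32(248)), (np.int32(283), np.int32(174), np.int32(21), np.int32(17), np.int32(151)), (np.int32(312), np.int32(185), np.int32(31), np.int32(17), np.int32(180)), (np.int32(199), np.int32(206), np.int32(12), np.int32(6), np.int32(33)), (np.int32(281), np.int32(208), np.int32(15), np.int32(8), np.int32(39))]
the job is handed in; nothing more can be done
None
```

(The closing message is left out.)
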